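# Turn the cam low and run the stone slide home

### The arm

A 6-joint arm with a two-finger parallel gripper is mounted at the origin on the work surface. World frame = base frame: x ahead of the robot, y to its left, z up, the work surface at z = 0. Lengths are in m, angles in rad, forces in N, time in s.
With the tool pointing down it reaches from about 0.275 to 0.875 m from the base axis. Payload 12.5 kg.
Tool frame: the origin (TCP) lies at the very end of the fingers, on their centre line; the grasp point (between the pads) lies 19 mm behind it; x points along the fingers, y is the direction in which the jaws open and shut, and the axes are right-handed (so a half turn about x gives the same grasp; the last joint's range is limited). The gripper opens to 85 mm and grips with 20 to 120 N. Pads are 22 mm wide; open, the fingers measure 114 mm over their backs; the gripper's body (76 mm by 85 mm) begins 54 mm behind the grasp point. The pads swing forward as they close: fully open they stand 13 mm farther back than shut.
Start: joints at [-1.199, 0.351, 1.652, -0, 1.139, -0.085], TCP at [0.243, -0.494, 0.231] pointing down, gripper open.
Joint ranges: [-2.75, 2.75], [-0.79, 2.1], [0.01, 2.65], [-1.57, 4.71], [0.07, 3.14], [-2.87, 2.87]. Speed limits (rad/s): [2.22, 2.22, 2.79, 3.14, 3.14, 3.14].

### API

Orientations are given as a 3x3 rotation matrix whose columns are the frame's x, y, z axes.
In Python, from bench import manip gives the robot as it stands. Calls block until the motion is done:
- manip.move_ptp(position, orientation): joint-space move of the TCP to a pose.
- manip.move_l(position, attitude=None, max_speed=0.15): straight line of the TCP; attitude=None keeps the orientation; max_speed is the mean speed in m/s.
- manip.move_j(angles): joint-space move.
- manip.set_gripper(opening, effort=None): opening from 0.0 (shut) to 1.0 (fully open); effort is the grip in N (None keeps the last); returns when the fingers have stopped.
- manip.dwell(seconds).
- manip.inverse_kinematics(position, orientation): joint angles nearest the present ones, or None.
- manip.grab_frame(name): name is "side" or "top" or "wrist"; returns (picture, depth): 384x512x3 uint8, red, green, blue; 384x512 float32, m along the optical axis (not along the pixel's ray), 0 where there is no reading.
- manip.get_calibration(name): a dict with "camera_matrix" (3x3 intrinsics, pixels), "R" (3x3) and "t" (3): a world point X has camera coordinates R X + t. Camera axes: x right, y down, z forward; pixel columns grow to the right and rows downward; lengths in m; the calibration is good to about 2 mm. A picture is of the moment at which its call begins: read the wrist's pose just before it. get_calibration takes no time and is no camera call; for the wrist camera it gives the pose at the moment of the call.
A pose or a line that the arm cannot do raises manip.Unreachable and nothing moves.
- manip.sign_off(): hands the job in, once; it reports no verdict.
Trained networks look in the newest picture that a camera, given by its name, has taken for a name from the list of things; names that differ only in an ending like _2 or _b are one class to them, and where a whole thing is asked for, a point or a joint stands for the part that bears it (a point fixed in the world has none). Each returns a list of dicts, best first, with "confidence" (0 to 1); they miss things now and then, are a little off and sometimes report something else, mostly with a low value. They report only what shows in the picture. A call takes as long as a camera call. They do not tell look-alikes from the thing itself.
- manip.look_for(camera, name): "at" ([x, y, z] in m, in world coordinates, good to about 4 mm: the middle of the surface that is visible of it).
Readings, each from a call of its own:
- manip.current_time(): time.
- manip.current_qpos(): joint angles.
- manip.current_joint_vel(): joint speeds.
- manip.current_joint_torque(): joint torques, N m.
- manip.current_ee_pos(): TCP position.
- manip.current_tcp_rot(): TCP orientation.
- manip.current_force(): force on the tool from outside, world axes, zero at the start.
- manip.current_ft_torque(): the same for the moment, N m.
- manip.current_grip_width(): opening from 0.0 (shut) to 1.0 (fully open).
Only numpy, scipy, OpenCV 4.12 (cv2) and the standard library are available. Lean on these libraries where they do the work, as an engineer would, in place of code of your own. Each camera call takes 0.05 s, during which the arm holds its last target.

### The job

On the stone-grinding jig, push the red knob round with the fingers until the cam is at its low point (knob beside the red mark), and only then push the slide forward by its blue plate until it is fully home, gently enough that the amber stone stays in its nest. Grip and lift nothing, and leave the stone and the things around the jig where they are.

Things in the scene. Friction and masses are not known exactly. Their poses are not given: they have to be found in the camera images.
- jig: grey jig fixed to the table, base plate 245 x 220 x 12 mm (its x -165 to +80, y -130 to +90 mm). Origin: on the table (z = 0) under the cam's vertical shaft. +x is forward, the way the slide is pushed; +y left; z up. At its right a handpiece is clamped (y -135 to -39 mm, x -56 to -30 mm, up to 64 mm above the table), its thin burr reaching on to y -17 mm
- cam (a joint): angle of the brass cam (eccentric disc, 56 mm across, 12 mm off the shaft), rad, counter-clockwise from above positive. 0 = low point: thin side faces the slide, red knob beside the red mark on the jig's +y side. Starts at -2.4 to -1.3 (thick side blocks the slide): turn it counter-clockwise. Range -2.6 to 0.6, no stop or click at 0; takes about 3 N at the knob, stays where left
- cam_knob (a point): middle of the upright red knob on the cam's handle: a round post 14 mm across, from 36 to 80 mm above the table, on a flat steel handle (16 mm wide, top at 36 mm, its end 3 mm beyond the knob's axis); this point is 58 mm above the table and 62 mm from the shaft axis
- slide (a joint): travel of the follower slide along the jig's +x, m: 0 = drawn back (the start), 0.045 = fully home against its end stop. Needs about 2.5 N to move, stays where it is left
- push_plate (a point): centre of the upper part of the rear face of the slide's upright blue push plate (50 mm wide, 8 mm thick in the push direction, from 28 to 80 mm above the table); this point is 62 mm above the table. It is pushed from behind, towards the jig's +x. The slide's flat top (28 mm above the table) goes on 14 mm behind the plate
- nest (a point): where the centre of the stone belongs in the black round nest on the slide, 38 mm ahead of the push plate's rear face; moves with the slide. Nest rim 42 mm across, 37 mm above the table
- stone_center (a point): centre of the loose amber stone in the nest, 28 mm across, 22 mm tall; its top stands 52 mm above the table. It rides with the slide and is not touched
- tub: open white plastic tub, 110 x 90 x 45 mm; origin at its underside. Bystander on the table
- jar: small amber jar with black cap, 50 mm across, 60 mm tall; origin at its underside. Bystander on the table
- wheel: black rubber grinding disc lying flat, 44 mm across, 12 mm thick; origin at its underside. Bystander on the table
- brush: brush about 160 mm long lying flat; bystander on the table
- felt: white felt block, 60 x 35 x 50 mm; origin at its underside. Bystander on the table
- spare_green_center (a point): spare green stone, 28 mm across, 22 mm tall; its centre. Bystander standing on the table
- spare_blue_center (a point): spare blue stone, 28 mm across, 22 mm tall; its centre. Bystander standing on the table
There are look-alikes about, which are no part of the job. Leave any yellow look-alike of the part that bears stone_center alone.

How it is judged:
By the outcome, as a careful person would: the job done as asked, in the order asked, and still so for the second after the job is handed in, with the robot touching nothing.
It also fails if it takes over 54 s, if anything falls off the work surface, if the arm or the gripper's body presses on something with over 40 N, if the wrist force passes 120 N, or if a joint passes its speed limit or range.

## Working session

There is one attempt and no reset: what is moved stays moved. The work goes in short steps, each a Python script; the robot and the scene stay as the last script left them, time stands still between calls to the robot, and variables do not carry over. Pictures are saved under pics/ and viewed, and the job is handed in when it is done.

```bash
ls; mkdir -p pics; python3 - <<'E'
from bench import manip
import cv2, numpy as np
for c in ["top","side"]:
    p,d=manip.grab_frame(c)
    cv2.imwrite(f"pics/{c}0.png",cv2.resize(p[:,:,::-1],(800,600)))
    k=manip.get_calibration(c); print(c,k["camera_matrix"].round(1).tolist(),(-k["R"].T@k["t"]).round(3))
    for n in ["jig","cam_knob","push_plate","stone_center","tub","jar","felt","brush","wheel","nest","spare_green_center","spare_blue_center"]:
        print(n,[(np.round(q["at"],3).tolist(),round(q["confidence"],2)) for q in manip.look_for(c,n)[:4]])
print(manip.current_time())
E
```

```text
pics
top [[397.9, 0.0, 256.3], [0.0, 397.9, 191.7], [0.0, 0.0, 1.0]] [0.443 0.05  0.913]
jig [([0.56, -0.081, 0.012], 0.83)]
cam_knob []
push_plate [([0.508, -0.042, 0.03], 0.97)]
stone_center [([0.39, 0.114, 0.015], 0.64)]
tub [([0.704, 0.072, 0.005], 0.8)]
jar [([0.556, -0.259, 0.058], 0.66)]
felt [([0.41, -0.213, 0.052], 0.97)]
brush [([0.61, -0.082, 0.03], 0.74), ([0.643, 0.198, 0.016], 0.6), ([0.705, 0.072, 0.002], 0.52)]
wheel [([0.52, -0.044, 0.049], 0.55), ([0.476, -0.232, 0.012], 0.54)]
nest [([0.502, -0.04, 0.024], 0.66)]
spare_green_center [([0.474, -0.232, 0.01], 0.39)]
spare_blue_center [([0.516, 0.103, 0.021], 0.39), ([0.559, -0.084, 0.011], 0.32)]
side [[418.0, 0.0, 256.5], [0.0, 418.0, 188.3], [0.0, 0.0, 1.0]] [0.257 0.657 0.559]
jig [([0.541, -0.048, 0.013], 0.9), ([0.522, -0.037, 0.048], 0.54)]
cam_knob []
push_plate [([0.491, -0.029, 0.032], 0.85), ([0.601, -0.072, 0.03], 0.73)]
stone_center [([0.39, 0.127, 0.014], 0.64), ([0.519, -0.037, 0.046], 0.46), ([0.495, -0.026, 0.036], 0.3)]
tub [([0.704, 0.07, 0.025], 0.64), ([0.551, -0.254, 0.045], 0.47)]
jar [([0.549, -0.254, 0.048], 0.85)]
felt [([0.402, -0.209, 0.032], 0.88), ([0.601, -0.075, 0.03], 0.59)]
brush [([0.63, 0.213, 0.017], 0.7), ([0.572, 0.087, 0.012], 0.16)]
wheel [([0.475, -0.219, 0.01], 0.71)]
nest [([0.495, -0.028, 0.036], 0.96)]
spare_green_center []
spare_blue_center [([0.518, 0.108, 0.016], 0.42)]
1.3
```

View pics/top0.png

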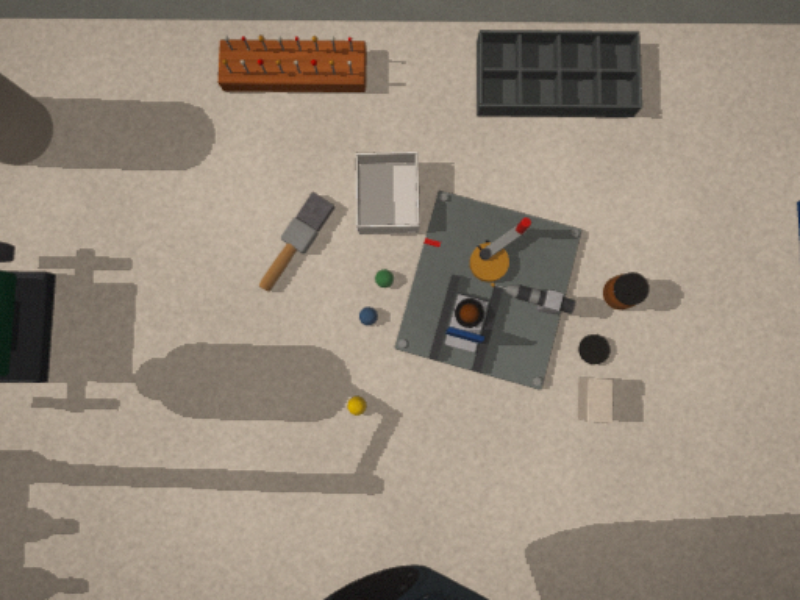

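View pics/side0.png

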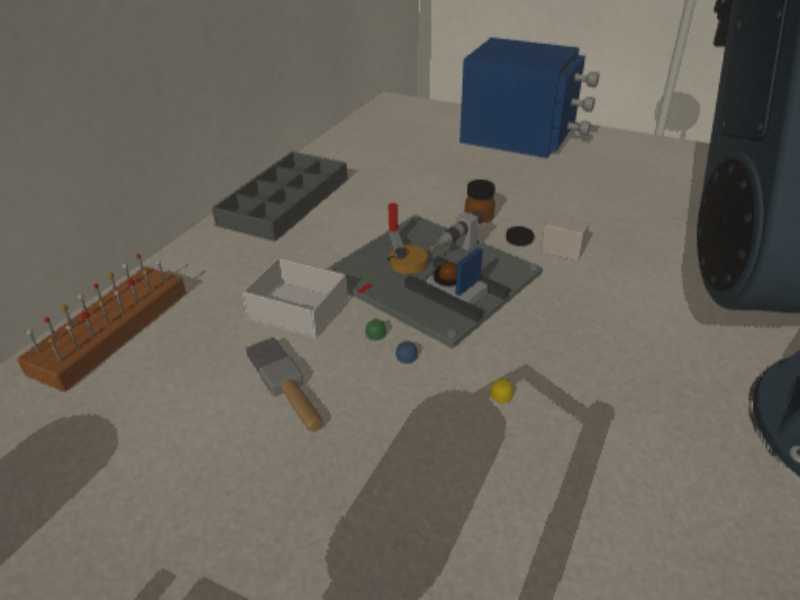

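The top view shows the jig at about (400-580, 190-390), with its forward direction pointing up and slightly right. The red knob is at (523,225), the red mark at (432,243) and the blue plate at (465,335). The amber stone in the nest is at (469,313), and the yellow look-alike is at (356,405), well off the jig.

Red candidates:
- Knob (523,225), an upright post on the steel handle. This is my choice.
- Red mark (432,243), which is flat.
- Pin heads in the rack (220-360, 40-70).

Blue candidates:
- Push plate (465,335), on the slide. This is my choice.
- Spare blue stone (368,316).
- Blue cabinet at the far right.

Next I'll measure these and check them in a close crop.

```bash
cat > h.py <<'E'
from bench import manip
import cv2, numpy as np
def cloud(c,p,d):
    k=manip.get_calibration(c);K=k["camera_matrix"]
    v,u=np.mgrid[:384,:512]
    X=np.stack([(u-K[0,2])/K[0,0]*d,(v-K[1,2])/K[1,1]*d,d],-1)
    return (X-k["t"])@k["R"]
def proj(c,X):
    k=manip.get_calibration(c);X=np.atleast_2d(X)@k["R"].T+k["t"];q=X@k["camera_matrix"].T
    return q[:,:2]/q[:,2:]
def red(p):
    h=cv2.cvtColor(p,cv2.COLOR_RGB2HSV); return ((h[...,0]<5)|(h[...,0]>174))&(h[...,1]>170)&(h[...,2]>90)
def blue(p):
    h=cv2.cvtColor(p,cv2.COLOR_RGB2HSV); return (h[...,0]>105)&(h[...,0]<125)&(h[...,1]>130)&(h[...,2]>40)
E
python3 - <<'E'
from h import *
for c in ["top","side"]:
    p,d=manip.grab_frame(c); W=cloud(c,p,d)
    roi=(W[...,0]>0.38)&(W[...,0]<0.72)&(W[...,1]>-0.26)&(W[...,1]<0.09)&(d>0)
    if c=="top":
        h=cv2.cvtColor(p,cv2.COLOR_RGB2HSV)
        m=roi&(abs(W[...,2]-0.012)<0.004)&(W[...,1]<.045)
        n,l,s,_=cv2.connectedComponentsWithStats(m.astype(np.uint8),connectivity=4)
        i=1+np.argmax(s[1:,4]); pts=W[l==i]; print(len(pts),pts[:,2].mean())
        r=cv2.minAreaRect((pts[:,:2]).astype(np.float32)); print(r, cv2.boxPoints(r).round(4).tolist())
    for nm,f in (("red",red),("blue",blue)):
        m=f(p)&roi
        n,l,s,ce=cv2.connectedComponentsWithStats(m.astype(np.uint8))
        for i in range(1,n):
            if s[i,4]>4:
                w=W[l==i]; print(c,nm,s[i].tolist(),w.mean(0).round(4),w.min(0).round(3),w.max(0).round(3))
    a=(slice(115,255),slice(245,385)) if c=="top" else (slice(120,230),slice(205,355))
    cr=p[a][:,:,::-1]; cv2.imwrite(f"pics/{c}1.png",cv2.resize(cr,None,fx=4,fy=4,interpolation=cv2.INTER_CUBIC))
E
```

```text
5206 0.011999259424329183
((0.5643450617790222, -0.07480263710021973), (0.2199135422706604, 0.2452702671289444), 74.81616973876953) [[0.4171999990940094, -0.14880000054836273], [0.6539000272750854, -0.21299999952316284], [0.7114999890327454, -0.0007999999797903001], [0.4747999906539917, 0.06340000033378601]]
top red [331, 139, 9, 10, 53] [ 0.6446 -0.1146  0.0712] [ 0.64  -0.122  0.043] [ 0.652 -0.11   0.085]
top red [272, 153, 10, 5, 32] [0.6304 0.0086 0.0134] [ 0.626 -0.002  0.01 ] [0.635 0.019 0.018]
top blue [286, 210, 24, 9, 93] [ 0.4914 -0.0334  0.0749] [ 0.483 -0.057  0.041] [ 0.5   -0.01   0.083]
side red [249, 130, 5, 18, 84] [ 0.6431 -0.1111  0.0619] [ 0.638 -0.119  0.039] [ 0.649 -0.106  0.081]
side red [229, 182, 9, 5, 19] [0.6293 0.0094 0.0138] [ 0.625 -0.001  0.012] [0.635 0.019 0.015]
side blue [292, 159, 16, 29, 118] [ 0.4934 -0.0191  0.0642] [ 0.483 -0.057  0.033] [ 0.5   -0.008  0.082]
```

```bash
python3 -c "
import cv2,numpy as np
a=cv2.imread('pics/top1.png');b=cv2.imread('pics/side1.png');print(a.shape,b.shape)"
```

```text
(560, 560, 3) (440, 600, 3)
```

View pics/top1.png

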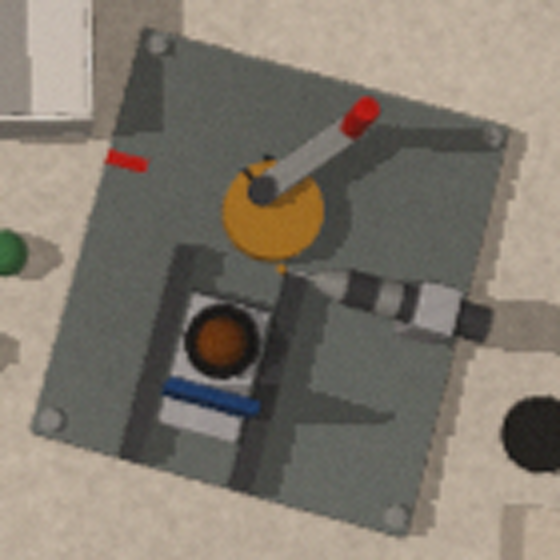

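View pics/side1.png

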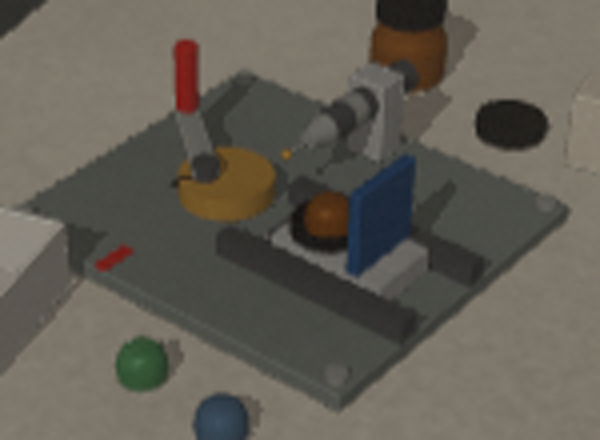

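The crops confirm the choices. The red post stands on the steel handle at the jig's front-right, and the blue plate stands on the slide behind the nested amber stone. The plate fit came out at 219.9 x 245.3 mm, which matches the description. Next I'll fit the knob angle and check reachability along the arc.

```bash
cat >> h.py <<'E'
from scipy.optimize import least_squares
C=np.array([0.56435,-0.0748]); YAW=-np.arctan2(.0642,.2367)
RJ=np.array([[np.cos(YAW),-np.sin(YAW)],[np.sin(YAW),np.cos(YAW)]])
O=C-RJ@np.array([-.0425,-.020])
def j2w(x,y,z): return np.r_[O+RJ@np.array([x,y]),z]
def w2j(W): return np.concatenate([(W[...,:2]-O)@RJ,W[...,2:]],-1)
def knob():
    out={}
    for c in ["top","side"]:
        p,d=manip.grab_frame(c); J=w2j(cloud(c,p,d)); r=np.hypot(J[...,0],J[...,1])
        w=J[red(p)&(d>0)&(r<.085)&(r>.035)&(J[...,2]>.042)&(J[...,2]<.077)]
        if len(w)<5: out[c]=None; continue
        a0=np.arctan2(*np.median(w,0)[1::-1])
        f=lambda q: np.hypot(w[:,0]-q[1]*np.cos(q[0]),w[:,1]-q[1]*np.sin(q[0]))-.007
        s=least_squares(f,[a0,.062],loss="soft_l1",f_scale=.002)
        g=least_squares(lambda q:f([q[0],.062]),[a0],loss="soft_l1",f_scale=.002)
        out[c]=(round(s.x[0]-np.pi/2,3),round(s.x[1],4),round(g.x[0]-np.pi/2,3),len(w))
    return out
def plate():
    out={}
    for c in ["top","side"]:
        p,d=manip.grab_frame(c); J=w2j(cloud(c,p,d))
        w=J[blue(p)&(d>0)&(abs(J[...,1])<.05)&(abs(J[...,0]+.1)<.07)&(J[...,2]>.06)]
        out[c]=(np.percentile(w,5,0).round(4).tolist(),np.median(w,0).round(4).tolist(),np.percentile(w,95,0).round(4).tolist(),len(w)) if len(w) else None
    return out
def stone():
    out={}
    for c in ["top","side"]:
        p,d=manip.grab_frame(c); J=w2j(cloud(c,p,d)); h=cv2.cvtColor(p,cv2.COLOR_RGB2HSV)
        w=J[(h[...,0]<20)&(h[...,0]>3)&(h[...,1]>120)&(d>0)&(abs(J[...,1])<.025)&(J[...,0]<-.03)&(J[...,0]>-.12)&(J[...,2]>.038)&(J[...,2]<.058)]
        out[c]=(np.median(w,0).round(4).tolist(),w.max(0).round(4).tolist(),len(w)) if len(w) else None
    return out
def ori(th,sg=1):  # tool z along jig azimuth th (times sg), pointing down
    x=np.array([0,0,-1.]); a=th+YAW; z=sg*np.array([np.cos(a),np.sin(a),0]); return np.stack([x,np.cross(z,x),z],1)
def kpose(cam,off,sg,z=.046): # tool pose pushing knob at cam angle, tool centre 'off' behind knob axis
    az=cam+np.pi/2
    k=.062*np.array([np.cos(az),np.sin(az)])-off*np.array([-np.sin(az),np.cos(az)])
    return j2w(k[0],k[1],z),ori(az+np.pi/2,sg)
E
python3 - <<'E'
from h import *
print(O,YAW); print(knob()); print(plate()); print(stone())
for sg in (1,-1):
    for cam in (-2.3,-1.5,-.7,0,.1):
        q=manip.inverse_kinematics(*kpose(cam,.018,sg)); print(sg,cam,None if q is None else np.round(q,2))
    q=manip.inverse_kinematics(j2w(-.16,0,.05),ori(0,sg)); print('slide',None if q is None else np.round(q,2))
print(manip.current_time())
E
```

```text
[ 0.61060345 -0.0666227 ] -0.2648573499157725
{'top': (np.float64(-2.258), np.float64(0.0622), np.float64(-2.258), 22), 'side': (np.float64(-2.269), np.float64(0.0603), np.float64(-2.259), 63)}
{'top': ([-0.126, -0.0214, 0.0657], [-0.1235, -0.0001, 0.0794], [-0.1203, 0.0225, 0.0819], 82), 'side': ([-0.1283, -0.0156, 0.0616], [-0.1261, 0.0123, 0.0788], [-0.1217, 0.0252, 0.0813], 80)}
{'top': ([-0.0897, 0.0012, 0.0492], [-0.0421, 0.0134, 0.0562], 120), 'side': ([-0.0938, 0.0075, 0.0474], [-0.0413, 0.0167, 0.0532], 103)}
1 -2.3 [-0.27  0.74  1.52 -0.    0.89 -2.42]
1 -1.5 None
1 -0.7 [-0.14  0.78  1.42 -0.    0.93  2.4 ]
1 0 [-0.09  0.74  1.51 -0.    0.89  1.75]
1 0.1 [-0.09  0.73  1.53 -0.    0.88  1.65]
slide [-0.16  0.48  2.02 -0.    0.64 -1.46]
-1 -2.3 [-0.27  0.74  1.52 -0.    0.89  0.72]
-1 -1.5 [-0.21  0.79  1.42 -0.    0.94 -0.02]
-1 -0.7 [-0.14  0.78  1.42 -0.    0.93 -0.74]
-1 0 [-0.09  0.74  1.51 -0.    0.89 -1.4 ]
-1 0.1 [-0.09  0.73  1.53 -0.    0.88 -1.49]
slide [-0.16  0.48  2.02 -0.    0.64  1.68]
1.7
```

sg=-1 keeps the wrist mid-range for the whole arc. The knob fits at -2.258 rad with a 62 mm radius in both cameras. I'll shut the fingers and descend behind the knob.

```bash
python3 - <<'E'
from h import *
manip.set_gripper(0.0,20)
p,R=kpose(-2.258,.036,-1)
manip.move_ptp([p[0],p[1],.16],R)
print(manip.current_time(), manip.current_ee_pos().round(4) if hasattr(manip.current_ee_pos(),'round') else manip.current_ee_pos())
manip.move_l(p,R,max_speed=.1)
print(manip.current_time(), np.round(manip.current_force(),2), np.round(p-np.array(manip.current_ee_pos()),4))
for c in("top","side"):
    im,_=manip.grab_frame(c); a=(slice(100,250),slice(235,435)) if c=="top" else (slice(80,230),slice(180,380))
    cv2.imwrite(f"pics/{c}2.png",cv2.resize(im[a][:,:,::-1],None,fx=3,fy=3,interpolation=cv2.INTER_CUBIC))
a,b=[cv2.imread(f"pics/{c}2.png") for c in("top","side")]
cv2.imwrite("pics/pre.png",cv2.resize(np.vstack([a,b]),(400,600)))
E
```

```text
4.3583 [ 0.617  -0.139   0.1602]
5.65 [ 0.83 -0.36  0.66] [-0.0004  0.0001 -0.0007]
```

View pics/side2.png

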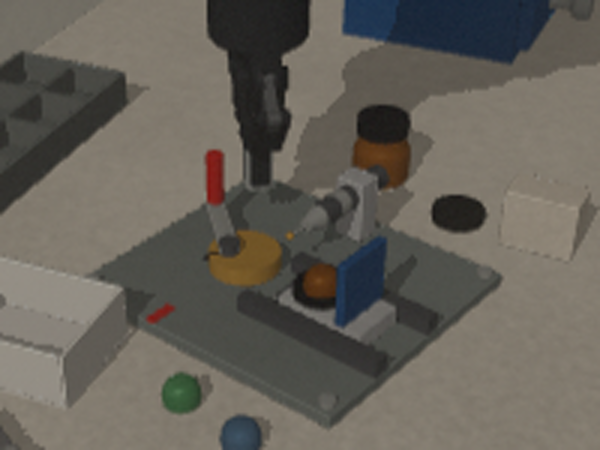

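The closed fingertips (crop 258,185) stand clear behind the knob (215,178), between the knob and the handpiece. Now I'll push along the arc to just short of the mark.

```bash
python3 - <<'E'
from h import *
p,R=kpose(-2.258,.019,-1); manip.move_l(p,R,max_speed=.05)
print(np.round(manip.current_force(),2))
for cam in np.linspace(-2.258,-.25,13)[1:]:
    p,R=kpose(cam,.018,-1)
    manip.move_l(p,R,max_speed=.05)
    F=np.array(manip.current_force()); print(round(cam,2),F.round(1),round(manip.current_time(),2), np.round(np.linalg.norm(p-np.array(manip.current_ee_pos())),4))
    if np.linalg.norm(F)>25: print("stop"); break
print(knob())
im,_=manip.grab_frame("side"); cv2.imwrite("pics/side3.png",cv2.resize(im[80:230,180:380,::-1],None,fx=3,fy=3,interpolation=cv2.INTER_CUBIC))
E
```

```text
[0.2  0.22 0.07]
-2.09 [ 0.8  0.1 -0.4] 6.62 0.0002
-1.92 [ 0.2  0.1 -0.1] 6.99 0.0001
-1.76 [ 0.2  0.1 -0.4] 7.36 0.0001
-1.59 [0.4 0.6 0.8] 7.72 0.0001
-1.42 [-0.1  0.9 -0.2] 8.09 0.0001
-1.25 [-0.1 -0.1  0.1] 8.46 0.0001
-1.09 [-0.1  0.2  0.3] 8.82 0.0001
-0.92 [ 0.  -0.7 -0.1] 9.19 0.0001
-0.75 [-0.1  0.2  0.1] 9.56 0.0001
-0.58 [-0.  -0.3 -0.1] 9.93 0.0001
-0.42 [-0.9 -0.5  0.7] 10.29 0.0002
-0.25 [ 0.5 -0.1  0.3] 10.66 0.0001
{'top': None, 'side': (np.float64(-0.225), np.float64(0.0622), np.float64(-0.224), 78)}
```

View pics/side3.png

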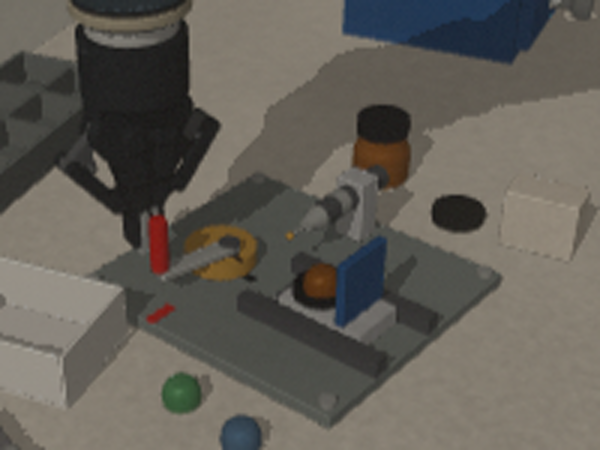

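The knob (crop 158,245) followed the fingers, which stay behind it. It is now at -0.225 for a commanded -0.25. I'll do the rest with that offset corrected, then back away and measure from both cameras.

```bash
python3 - <<'E'
from h import *
for cam in (-.13,-.05,-.026):
    p,R=kpose(cam,.018,-1); manip.move_l(p,R,max_speed=.03)
print(knob())
p,R=kpose(-.026,.04,-1); manip.move_l(p,R,max_speed=.08)
manip.move_l([p[0],p[1],.15],R,max_speed=.15)
print(knob(),manip.current_time())
# now over behind the slide plate, high
manip.move_ptp(j2w(-.17,0,.15),ori(0,1) if 0 else ori(0,-1))
print(knob(),plate(),manip.current_time(),np.round(manip.current_qpos(),2))
for c in("top","side"):
    im,_=manip.grab_frame(c); a=(slice(100,250),slice(235,435)) if c=="top" else (slice(80,230),slice(180,380))
    cv2.imwrite(f"pics/{c}4.png",cv2.resize(im[a][:,:,::-1],None,fx=3,fy=3,interpolation=cv2.INTER_CUBIC))
E
```

```text
{'top': None, 'side': (np.float64(-0.006), np.float64(0.0622), np.float64(-0.005), 72)}
{'top': None, 'side': (np.float64(-0.015), np.float64(0.0627), np.float64(-0.009), 66)} 13.2583
{'top': (np.float64(-0.044), np.float64(0.0623), np.float64(-0.044), 18), 'side': (np.float64(-0.011), np.float64(0.0622), np.float64(-0.009), 67)} {'top': None, 'side': ([-0.1287, -0.0166, 0.0631], [-0.1266, 0.0099, 0.0776], [-0.1226, 0.0254, 0.0814], 98)} 16.0417 [-0.15  0.28  1.99 -0.    0.87  1.68]
```

View pics/top4.png

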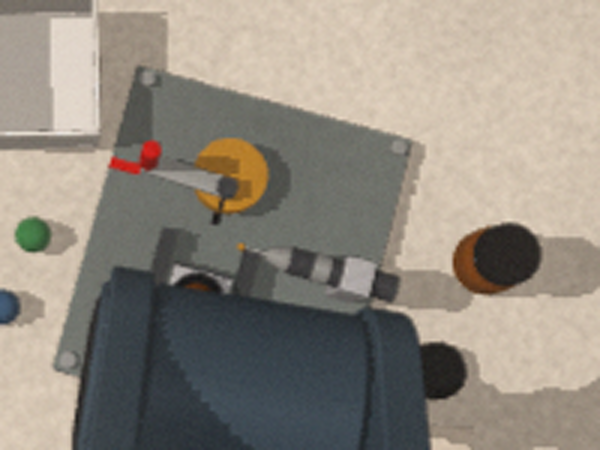

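View pics/side4.png

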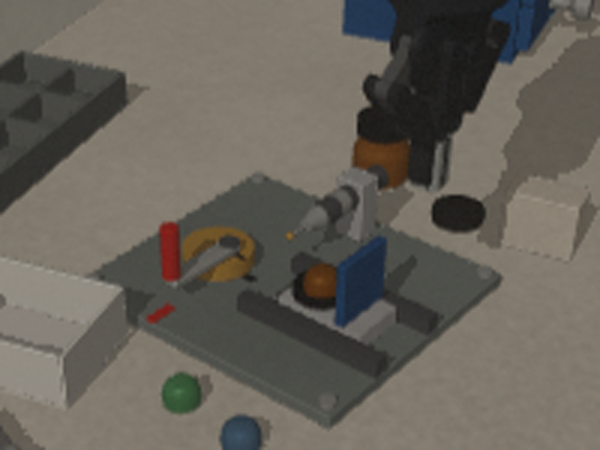

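The knob sits beside the red mark (top crop 150,153 against 125,165). The cam reads -0.01 from the side camera and -0.04 from the top. The top-camera knob fit rests on only 18 pixels. Next I'll push the slide slowly, watching the force near the end.

```bash
python3 - <<'E'
from h import *
R=ori(0,-1)
manip.move_l(j2w(-.166,0,.054),R,max_speed=.1)
manip.move_l(j2w(-.143,0,.054),R,max_speed=.05)
print(manip.current_time(),np.round(manip.current_force(),1),plate()["side"])
manip.move_l(j2w(-.104,0,.054),R,max_speed=.03)
print(manip.current_time(),np.round(manip.current_force(),1),plate()["side"])
for x in np.arange(-.102,-.0879,.001):
    manip.move_l(j2w(x,0,.054),R,max_speed=.015)
    F=np.array(manip.current_force()); f=-(F[:2]@RJ)[0]
    print(round(x,4),F.round(1),round(f,1), (w2j(np.array(manip.current_ee_pos())))[0].round(4))
    if f>10: print("stop");break
print(plate(),stone(),knob(),manip.current_time())
im,_=manip.grab_frame("side"); cv2.imwrite("pics/side5.png",cv2.resize(im[80:230,180:380,::-1],None,fx=3,fy=3,interpolation=cv2.INTER_CUBIC))
E
```

```text
17.8583 [ 0.5  0.  -0.5] ([-0.1292, 0.0022, 0.0612], [-0.1272, 0.0168, 0.0727], [-0.1228, 0.0256, 0.0811], 81)
19.4083 [-0.8  0.3 -0.2] ([-0.0954, 0.0113, 0.0617], [-0.0931, 0.0202, 0.074], [-0.0896, 0.0262, 0.0814], 55)
-0.102 [-1.8  0.8  0.6] 1.9 -0.1019
-0.101 [-1.7 -0.6 -0.2] 1.5 -0.1009
-0.1 [-0.9  0.   0.6] 0.8 -0.0999
-0.099 [-2.8 -1.  -0.6] 2.4 -0.0989
-0.098 [-2.5 -0.4 -0.1] 2.3 -0.0979
-0.097 [-2.1 -0.4 -1.3] 1.9 -0.0969
-0.096 [-1.6 -0.3 -0.6] 1.5 -0.0959
-0.095 [-1.7 -1.  -0.4] 1.4 -0.0949
-0.094 [-1.4  0.1 -0.5] 1.4 -0.0939
-0.093 [-0.8  0.2 -0.8] 0.8 -0.0929
-0.092 [-6.3  0.7  2.6] 6.2 -0.0927
-0.091 [-10.9   2.3   8. ] 11.1 -0.0927
stop
{'top': None, 'side': ([-0.0838, 0.0116, 0.0606], [-0.082, 0.0228, 0.072], [-0.0769, 0.026, 0.081], 54)} {'top': None, 'side': ([-0.0489, 0.0078, 0.0473], [-0.0353, 0.0159, 0.0528], 91)} {'top': None, 'side': (np.float64(-0.006), np.float64(0.0626), np.float64(-0.001), 71)} 22.8417
```

View pics/side5.png

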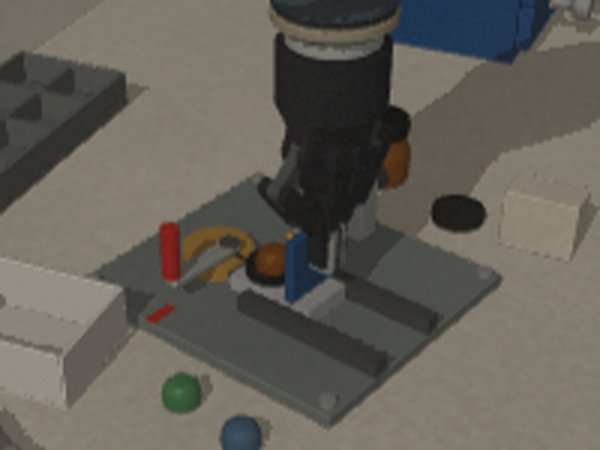

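The plate moved 45 mm and then met a hard stop, where the force rose to 11 N. I'll back off, rise, clear the view and check from the top.

```bash
python3 - <<'E'
from h import *
R=ori(0,-1)
manip.move_l(j2w(-.125,0,.054),R,max_speed=.05)
manip.move_l(j2w(-.135,0,.17),R,max_speed=.12)
q=[-1.199,0.351,1.652,0,1.139,-0.085]; manip.move_j(q)
print(plate(),stone(),knob(),manip.current_time(),np.round(manip.current_force(),1))
for c in("top","side"):
    im,_=manip.grab_frame(c); a=(slice(100,250),slice(235,435)) if c=="top" else (slice(80,230),slice(180,380))
    cv2.imwrite(f"pics/{c}6.png",cv2.resize(im[a][:,:,::-1],None,fx=4,fy=4,interpolation=cv2.INTER_CUBIC))
E
```

```text
{'top': ([-0.0812, -0.0214, 0.0636], [-0.0792, -0.0004, 0.0789], [-0.0754, 0.023, 0.0816], 93), 'side': ([-0.0833, -0.0193, 0.0618], [-0.0811, 0.0107, 0.0788], [-0.0771, 0.0262, 0.0813], 76)} {'top': ([-0.0454, 0.0004, 0.0483], [-0.0323, 0.0133, 0.0544], 120), 'side': ([-0.0487, 0.0076, 0.0479], [-0.036, 0.0151, 0.0535], 89)} {'top': (np.float64(-0.046), np.float64(0.0621), np.float64(0.153), 14), 'side': (np.float64(-0.014), np.float64(0.0622), np.float64(-0.012), 67)} 27.0333 [-0.2 -0.1 -0.8]
```

View pics/top6.png

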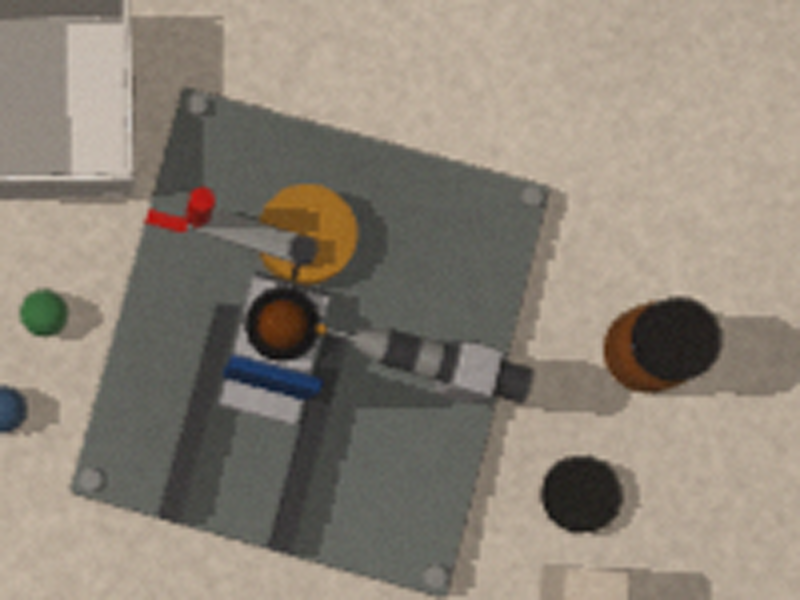

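View pics/side6.png

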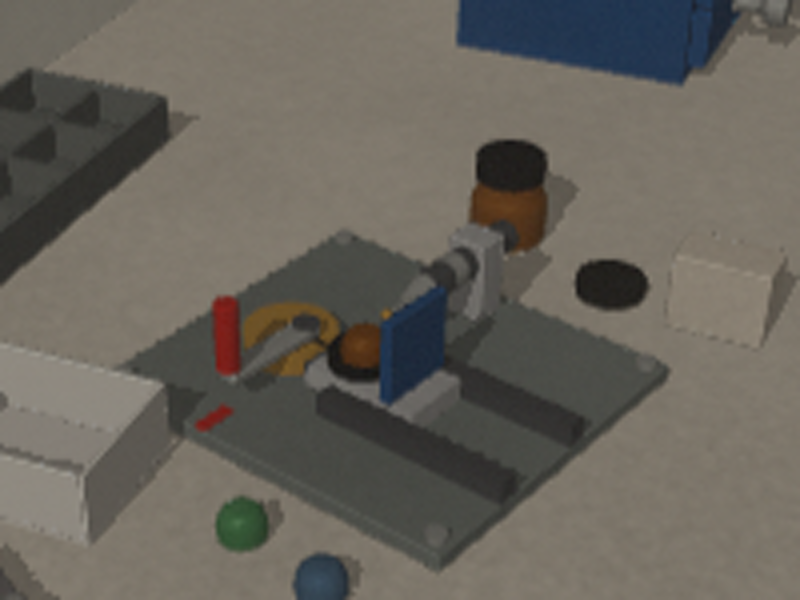

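The slide is home, with the stone seated in the nest (top crop 283,322) and the knob beside the mark (200,207). The fixed-radius top fit (0.153, 14 px) disagrees with the other readings, so I'll cross-check the cam angle by comparing the knob's silhouette centroid with projections.

```bash
python3 - <<'E'
from h import *
for c in ("top","side"):
    p,d=manip.grab_frame(c); J=w2j(cloud(c,p,d))
    m=red(p)&(np.hypot(J[...,0],J[...,1]-.062)<.03)&(J[...,2]>.03)
    v,u=np.nonzero(m); obs=np.array([u.mean(),v.mean()])
    for cam in (-.1,-.05,-.025,0,.025,.05,.1):
        az=cam+np.pi/2; t=np.linspace(0,2*np.pi,40)
        P=[j2w(.062*np.cos(az)+.007*np.cos(a),.062*np.sin(az)+.007*np.sin(a),z) for a in t for z in (.036,.080)]
        h=cv2.convexHull(proj(c,np.array(P)).astype(np.float32)); M=cv2.moments(h)
        print(c,cam,obs.round(2),(np.array([M['m10'],M['m01']])/M['m00']-obs).round(2),len(u),cv2.contourArea(h))
print(manip.current_time())
E
```

```text
top -0.1 [284.34 150.88] [ 0.99 -1.28] 41 60.96740823867731
top -0.05 [284.34 150.88] [0.52 0.03] 41 60.57788277743384
top -0.025 [284.34 150.88] [0.3 0.7] 41 60.38279044628143
top 0 [284.34 150.88] [0.11 1.37] 41 60.18752547656186
top 0.025 [284.34 150.88] [-0.07  2.04] 41 59.99236340681091
top 0.05 [284.34 150.88] [-0.23  2.72] 41 59.797432359075174
top 0.1 [284.34 150.88] [-0.5   4.09] 41 59.408319105859846
side -0.1 [236.02 163.4 ] [-1.37 -0.68] 89 126.58383455558214
side -0.05 [236.02 163.4 ] [-0.4  -0.13] 89 126.9928037635982
side -0.025 [236.02 163.4 ] [0.1  0.13] 89 127.18955009186175
side 0 [236.02 163.4 ] [0.62 0.39] 89 127.38115991454106
side 0.025 [236.02 163.4 ] [1.15 0.63] 89 127.56725694134366
side 0.05 [236.02 163.4 ] [1.7  0.87] 89 127.74793024815153
side 0.1 [236.02 163.4 ] [2.82 1.33] 89 128.0917390907416
27.2333
```

Both silhouettes put the cam at about -0.03 to -0.05 rad, within roughly 2-3 mm at the knob and close to the calibration error. The 0.153 reading was a bad local fit. I won't touch the cam again, because turning it now would break the required order. Handing in.

```bash
python3 - <<'E'
from bench import manip
print(manip.sign_off(), manip.current_time())
E
```

```text
the job is handed in; nothing more can be done
the job is handed in; nothing more can be done
```

I pushed the red knob counter-clockwise with shut fingers, from -2.26 rad to the red mark. Only after that did I push the slide forward by its blue plate, at 30 mm/s and then in 1 mm steps. I stopped when it met its end stop, at 11 N and about 27 s on the clock. I handed the job in with the arm well clear of the jig.

**Last checks:**
- **Slide:** the plate moved about 45 mm, as seen from both cameras (top -0.1235 to -0.079, side -0.126 to -0.081), so it is fully home.
- **Stone:** it sits in the nest and moved along with the slide. The close-up pictures from both cameras show it seated.
- **Cam:** it is near its low point. The side-camera fit gives -0.01 rad, the top-camera fit -0.045, and the knob silhouettes about -0.03 to -0.05. That puts the knob at most about 3 mm short of the mark, close to the camera calibration error. I did not nudge it further because the slide was already home.
- **Things around the jig:** in the final views, those in frame looked unmoved. I judged this by eye and did not measure it, and the brush and yellow look-alike were outside those views.

**Check that disagreed:** one top-camera fit with the knob radius held fixed gave 0.153 rad from only 14 pixels. The silhouette check contradicted it, so I treated it as a bad fit.

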